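# Count along the divider rack and push the case into the third gap

### The job

Starting at the gap beside the tall end block, run a fingertip along the steel rail at the back of the rack, touching the rail at the first, the second and the third gap in turn and no further, counting every gap whether full or empty. Then push the loose parts case along the channel and fully home, straight, into that third gap with the fingers, without lifting or tipping it. Leave the other two cases, the tape roll and the screwdriver where they are.

Things in the scene. Friction and masses are not known exactly. Their poses are not given: they have to be found in the camera images.
- rack: fixed divider rack on the bench, 150 mm deep (x) and 304 mm long (y). Origin: centre of its underside; x points to its back, away from the robot, y along it. On a 10 mm deck: a front lip from x = -75 to -69 mm (top at z = 19 mm), an open channel, then seven upright dividers making six gaps, then a back wall with a steel rail on top.
- channel (a point): middle of the channel's floor, at rack x = -37, y = 0, z = 10 mm. The channel is 64 mm wide between the lip (x = -69 mm) and the front edges of the dividers (x = -5 mm), runs along y, and is open at both ends.
- gaps (a point): middle divider, at the deck, at rack x = 23, y = 0, z = 10 mm. Dividers are 4 mm thick, tops at z = 50 mm, every 50 mm from y = -150 to +150 mm. The six gaps between them, centred at y = +125, +75, +25, -25, -75, -125 mm, are 46 mm wide and run from x = -5 mm, open to the channel, 57 mm deep to the back wall at x = 52 mm.
- tall_end: the taller and larger of the two fixed black end blocks, 76 (x) by 30 mm (y), 100 mm high; it stands just outside the dividers at one end of the rack (either end), at rack x = 35, y = +168 or -168 mm. Origin: middle of its underside. Gaps are counted from this end. The block at the other end is a small one, 24 by 30 mm, 40 mm high.
- case_center (a point): centre (20 mm above its underside) of the loose case to be pushed, a lidded parts case, blue with a paper label, 58 (its x) by 33 (its y) by 40 mm high, its two far upright corners rounded (8 mm), plus a black lid knob 12 mm across and 10 mm high. It stands on the deck in the channel. Fully home, against the back wall, this point is at rack x = 23 mm.
- case: the same loose case, origin at the centre of its underside. About 200 g. At the start its x is along the rack's x to within 3 degrees, its label towards the robot.
- stock_a_center (a point): centre of another such case, already standing home in a gap of the rack, to be left alone: a lidded parts case, blue with a paper label, 58 (its x) by 33 (its y) by 40 mm high, its two far upright corners rounded (8 mm), plus a black lid knob 12 mm across and 10 mm high
- stock_b_center (a point): centre of a second case already standing home in another gap, to be left alone: same size
- tape: a loose roll of yellow tape lying flat on the bench to the left of the rack, 100 mm across, 76 mm hole, 48 mm high; origin: centre of its underside. Leave it alone.
- driver: a loose screwdriver lying on the bench to the right of the rack, about 200 mm long along its x; origin: under its middle. Leave it alone.
- rail1: section of the steel rail behind gap centre y = +125 mm of the rack (number 1 from the +y end of the rack, whichever end the tall block is at), 18 mm wide (x) and 50 mm long (y), level with its neighbours. Origin: centre of its top face, 62 mm above the bench, at rack x = 63 mm. Rigid.
- rail2: section of the steel rail behind gap centre y = +75 mm of the rack (number 2 from the +y end of the rack, whichever end the tall block is at), 18 mm wide (x) and 50 mm long (y), level with its neighbours. Origin: centre of its top face, 62 mm above the bench, at rack x = 63 mm. Rigid.
- rail3: section of the steel rail behind gap centre y = +25 mm of the rack (number 3 from the +y end of the rack, whichever end the tall block is at), 18 mm wide (x) and 50 mm long (y), level with its neighbours. Origin: centre of its top face, 62 mm above the bench, at rack x = 63 mm. Rigid.
- rail4: section of the steel rail behind gap centre y = -25 mm of the rack (number 4 from the +y end of the rack, whichever end the tall block is at), 18 mm wide (x) and 50 mm long (y), level with its neighbours. Origin: centre of its top face, 62 mm above the bench, at rack x = 63 mm. Rigid.
- rail5: section of the steel rail behind gap centre y = -75 mm of the rack (number 5 from the +y end of the rack, whichever end the tall block is at), 18 mm wide (x) and 50 mm long (y), level with its neighbours. Origin: centre of its top face, 62 mm above the bench, at rack x = 63 mm. Rigid.
- rail6: section of the steel rail behind gap centre y = -125 mm of the rack (number 6 from the +y end of the rack, whichever end the tall block is at), 18 mm wide (x) and 50 mm long (y), level with its neighbours. Origin: centre of its top face, 62 mm above the bench, at rack x = 63 mm. Rigid.
Not all that is in view belongs to the job. Several things have the shape of the tall_end; the one meant has the colours described above.

How it is judged:
By the outcome, as a careful person would: the job done as asked, in the order asked, and still so for the second after the job is handed in, with the robot touching nothing.
It also fails if it takes over 61 s, if anything falls off the work surface, if the arm or the gripper's body presses on something with over 40 N, if the wrist force passes 120 N, or if a joint passes its speed limit or range.

### The arm

A 6-joint arm with a two-finger parallel gripper is mounted at the origin on the work surface. World frame = base frame: x ahead of the robot, y to its left, z up, the work surface at z = 0. Lengths are in m, angles in rad, forces in N, time in s.
With the tool pointing down it reaches from about 0.3 to 0.875 m from the base axis. Payload 4.2 kg.
Tool frame: the origin (TCP) lies midway between the tips of the shut fingers; the grasp point (between the pads) lies behind it (manip.pinch_z is the z of the grasp point in the tool frame, in m); z points along the fingers, y is the line along which they close (so a half turn about z gives the same grasp; the last joint's range is limited). The gripper opens to 85 mm and grips with 20 to 120 N. Pads are 22 mm wide; open, the fingers measure 114 mm over their backs; the gripper's body (76 mm by 85 mm) begins 54 mm behind the grasp point. The pads swing forward as they close: fully open they stand 13 mm farther back than shut.
Start: joints at [1.237, 0.32, 1.565, -0, 1.257, -0.02], TCP at [0.177, 0.547, 0.196] pointing down, gripper open.
Joint ranges: [-3.11, 3.11], [-0.84, 2.01], [0.21, 2.61], [-1.34, 4.49], [0.05, 2.63], [-2.56, 2.56]. Speed limits (rad/s): [2.57, 2.57, 3.14, 3.14, 3.14, 3.14].

### API

Orientations are given as a 3x3 rotation matrix whose columns are the frame's x, y, z axes.
In Python, from plant import sensors, viewer, finish_job, manip gives the robot as it stands.
- The arm moves only by the tool apply_moves, never from a script. Its argument "rows" is a list of rows, each a list of 7 numbers: the shift along the world's x, y, z in cm, then the turn, a rotation vector about the world's x, y, z in rad, then the gripper's target within -1 to 1 (shut at 1, half-way at 0, fully open at -1). A call has 1 to 12 rows; each row shifts and turns the commanded pose from where the row before left it; what a row does not reach is not made up. A row lasts 1/8 s, in which the tool goes at most 62.5 mm and 10.7 degrees, less where a joint would pass 70% of its speed; a pose out of reach is approached as far as the arm can. A call is refused whole if a number of a shift passes 6.25 or a number of a turn 0.188, either way. A call with a gripper value outside its range is refused whole. The fingers move at their own pace and stop on an object; "squeeze" is the grip in N (left out, the last holds). Time passes only in rows, so rows that do not move let the fingers close. It gives the time, the measured TCP pose, the force, the opening and the grip force at its end, in the units of the state.
- sensors.observe(): the state, without advancing time (a new reading comes with each control period).
- viewer.grab_frame(name): name is "scene" or "top"; returns a dict with "image" (420x560x3 uint8, blue, green, red), "intrinsics" (3x3 intrinsics, pixels), "rvec" (rotation vector, rad) and "tvec" (3), from world to camera coordinates, as OpenCV has them. Camera axes: x right, y down, z forward; pixel columns grow to the right and rows downward; lengths in m; the calibration is good to about 2 mm. A picture is of the moment at which its call begins. There is no depth.
- finish_job(): hands the job in; it is judged then, once.
The state is a dict: "time_s": time; "q": joint angles; "dq": joint speeds; "joint_torque": joint torques, N m; "eef_pos": TCP position; "ee_rot": TCP orientation; "contact_force": force on the tool from outside, world axes, zero at the start; "torque": the same for the moment, N m; "opening": finger opening in m; "grip_force": force on a finger pad.
Only numpy, scipy, OpenCV 4.12 (cv2) and the standard library are available. Lean on these libraries where they do the work, as an engineer would, in place of code of your own. Each camera call takes 0.05 s, during which the arm holds its last target. There are 200 camera calls.

## Working session

There is one attempt and no reset: what is moved stays moved. The work goes in short steps, Python scripts to look and compute and a tool call to move; the robot and the scene stay as the last step left them, time stands still between calls to the robot, and variables do not carry over. Pictures are saved under pics/ and viewed, at most 10 in all, crops included, and the job is handed in when it is done.

Besides the shell and the picture viewer there is one more tool, called after "Emit:" as name(argument=value, ...) on one line, values as JSON. apply_moves: Moves the arm, as the interface text tells. Its arguments: {"type":"object","properties":{"rows":{"type":"array"},"squeeze":{"type":"number"}},"required":["rows"]}

```bash
mkdir -p pics; cat > h.py <<'E'
import numpy as np, cv2
from plant import sensors, viewer, finish_job, manip
def snap(n,f):
    d=viewer.grab_frame(n); cv2.imwrite(f'pics/{f}.png',d['image'])
    np.savez(f'pics/{f}.npz',K=d['intrinsics'],r=d['rvec'],t=d['tvec']); return d
def ray(f,px,z):
    d=np.load(f'pics/{f}.npz'); R=cv2.Rodrigues(d['r'])[0]; t=d['t'].reshape(3)
    v=R.T@np.linalg.inv(d['K'])@np.array([px[0],px[1],1.]); c=-R.T@t
    return c+v*(z-c[2])/v[2]
def proj(f,P):
    d=np.load(f'pics/{f}.npz'); return cv2.projectPoints(np.array(P,float).reshape(-1,1,3),d['r'],d['t'],d['K'],None)[0].reshape(-1,2)
E
python3 - <<'E'
from h import *
for n in('scene','top'):
    d=snap(n,n+'0')
    R=cv2.Rodrigues(d['rvec'])[0]; print(n,-R.T@np.array(d['tvec']).reshape(3))
    cv2.imwrite(f'pics/{n}0b.png',cv2.resize(d['image'],(800,600),interpolation=cv2.INTER_CUBIC))
s=sensors.observe(); print(s['time_s'],s['eef_pos'],s['ee_rot'],s['opening'],manip.pinch_z)
E
```

```text
scene [1.02520348 0.78302005 0.938323  ]
top [0.36140007 0.01534648 1.08402728]
0.1 [0.17731515 0.54646209 0.19506961] [[-9.51163706e-01  3.08686449e-01 -5.29802764e-04]
 [ 3.08686902e-01  9.51162499e-01 -1.51558130e-03]
 [ 3.60891105e-05 -1.60510910e-03 -9.99998711e-01]] 0.08551152458786199 -0.0187
```

View pics/scene0b.png

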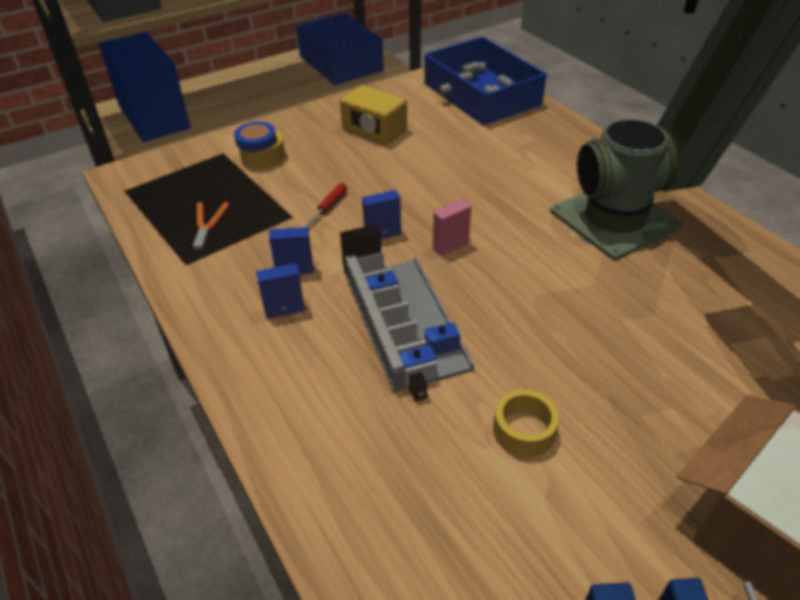

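View pics/top0b.png

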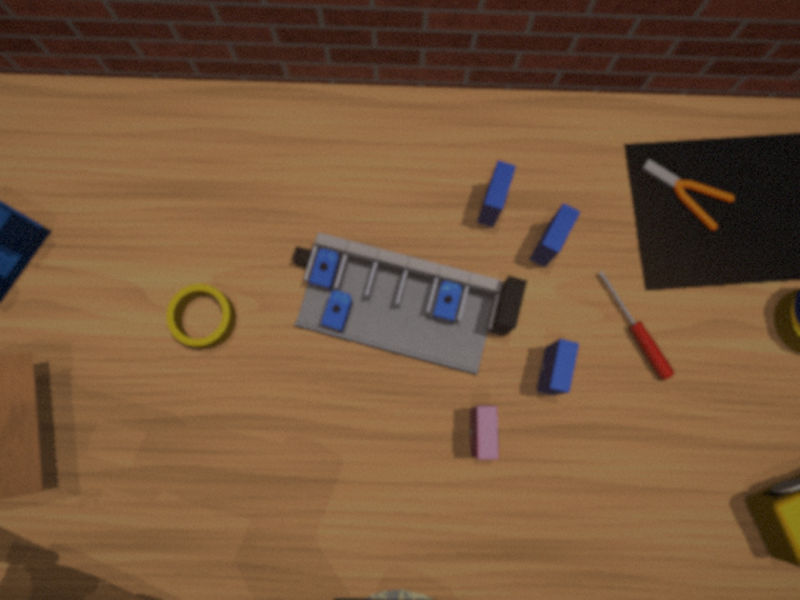

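The scene view shows the tall black block at the far (robot's right) end of the rack, with the small block near the yellow tape. In the top view (800x600), the tall block is at about (510,305), the loose case at (337,312), and the stock cases at (323,268) and (447,300). Counting from the tall end (rack y = -168), the gaps are y = -125, -75 (full) and -25 (the target). I'll zoom in to get the rack pose.

```bash
python3 - <<'E'
import cv2
i=cv2.imread('pics/top0.png')[150:275,195:380]
cv2.imwrite('pics/crop0.png',cv2.resize(i,None,fx=4.3,fy=4.3,interpolation=cv2.INTER_CUBIC))
E
```

```text
(no output)
```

View pics/crop0.png

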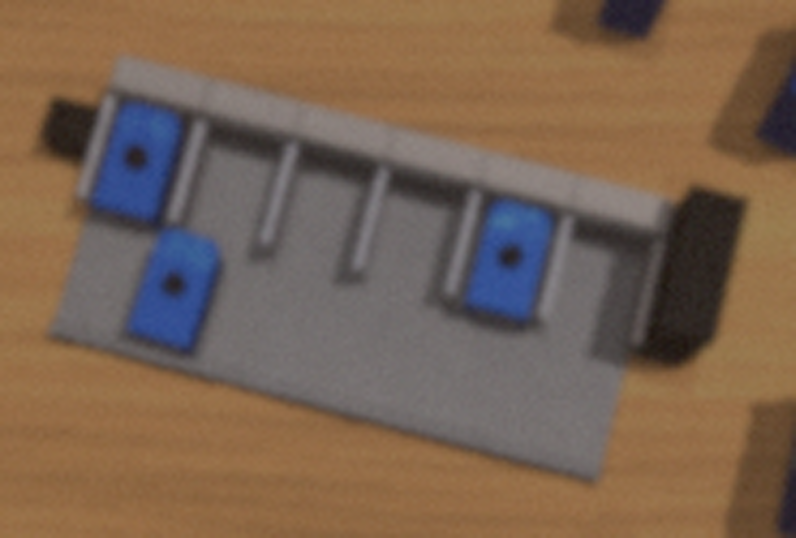

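The crop shows the rail's back corners at about (118,57) and (670,203), and the lip's front corners at (52,335) and (598,480). The stock knobs are at (136,156) and (509,256), the loose case's knob at (174,284), and the free divider front tops at (263,246), (352,271) and (452,293). I'll fit the rack pose to these.

```bash
cat >> h.py <<'E'
def c2o(p): return np.array([195+(p[0]+.5)/4.3-.5,150+(p[1]+.5)/4.3-.5])
E
python3 - <<'E'
from h import *
from scipy.optimize import least_squares
M=[((.072,.150,.062),(118,57)),((.072,-.150,.062),(670,203)),((-.075,.152,.0),(52,338)),((-.075,-.152,.0),(598,483)),
((.023,.125,.05),(136,156)),((.023,-.075,.05),(509,256)),((-.005,.05,.05),(263,246)),((-.005,0,.05),(352,271)),((-.005,-.05,.05),(452,293))]
P=np.array([m[0] for m in M]);U=np.array([c2o(m[1]) for m in M])
def W(p,P): c,s=np.cos(p[2]),np.sin(p[2]); return np.c_[p[0]+c*P[:,0]-s*P[:,1],p[1]+s*P[:,0]+c*P[:,1],P[:,2]]
f=lambda p:(proj('top0',W(p,P))-U).ravel()
r=least_squares(f,[.55,0,-.2],loss='soft_l1');print(r.x,f(r.x).reshape(-1,2).round(1).tolist())
p=r.x;np.save('rack.npy',p)
c,s=np.cos(p[2]),np.sin(p[2]);Rm=np.array([[c,-s],[s,c]])
k=ray('top0',c2o((174,284)),.055+.005)
print('case',k,'rack',Rm.T@(k[:2]-p[:2]))
for n,q in dict(case_home=(.023,-.025),rail6=(.063,-.125),rail5=(.063,-.075),rail4=(.063,-.025)).items(): print(n,Rm@q+p[:2])
# case label bottom corners (top edge z=.05): near corners
for px in [(126,335),(192,352),(163,229),(219,243)]:
    w=ray('top0',c2o(px),.05); print(Rm.T@(w[:2]-p[:2]))
print('tape',ray('top0',(140,221.5),.024),'driver',ray('top0',(445,228),.01))
E
```

```text
[ 0.55382531  0.01663376 -0.23242041] [[-0.1, -0.5], [0.5, -0.9], [-0.1, 0.1], [-0.8, -0.0], [0.9, 0.9], [-0.3, 0.0], [0.0, 0.1], [0.8, -0.1], [-0.9, 0.5]]
case [0.53739352 0.11112776 0.06      ] rack [-0.03775511  0.08816843]
case_home [ 0.57044855 -0.01299171]
rail6 [ 0.58633966 -0.11951622]
rail5 [ 0.59785634 -0.07086064]
rail4 [ 0.60937302 -0.02220505]
[-0.06852915  0.10612359]
[-0.0682642   0.07068138]
[-0.00966768  0.10304973]
[-0.00928166  0.07272962]
tape [0.52376736 0.33082748 0.024     ] driver [ 0.53099048 -0.3735732   0.01      ]
```

Emit:
apply_moves(rows=[[2.5, -4.2, 0, 0, 0, 0.01, 1], [2.5, -4.2, 0, 0, 0, 0.01, 1], [2.5, -4.2, 0, 0, 0, 0.01, 1], [2.5, -4.2, 0, 0, 0, 0.01, 1], [2.5, -4.2, 0, 0, 0, 0.01, 1], [2.5, -4.2, 0, 0, 0, 0.01, 1], [2.5, -4.2, 0, 0, 0, 0.01, 1], [2.5, -4.2, 0, 0, 0, 0.01, 1], [2.5, -4.2, 0, 0, 0, 0, 1], [2.5, -4.2, 0, 0, 0, 0, 1], [2.5, -4.2, 0, 0, 0, 0, 1], [2.5, -4.2, 0, 0, 0, 0, 1]], squeeze=20)

```text
time_s: 1.6
eef_pos: [0.4779, 0.0414, 0.1956]
ee_rot: [[-0.973, 0.232, -0.0], [0.232, 0.973, 0.0], [0.0, 0.0, -1.0]]
contact_force: [0.5, -0.5, 0.2]
opening: 0.0
grip_force: 0.0
```

Emit:
apply_moves(rows=[[2.7, -4.1, 0, 0, 0, 0, 1], [2.7, -4.1, 0, 0, 0, 0, 1], [2.7, -4.1, 0, 0, 0, 0, 1], [2.7, -4.0, -2, 0, 0, 0, 1], [0, 0, -4, 0, 0, 0, 1], [0, 0, -3, 0, 0, 0, 1], [0, 0, -1.5, 0, 0, 0, 1], [0, 0, 0, 0, 0, 0, 1], [0, 0, 0, 0, 0, 0, 1]])

```text
time_s: 2.72
eef_pos: [0.5865, -0.1201, 0.0922]
ee_rot: [[-0.973, 0.231, 0.003], [0.231, 0.973, -0.0], [-0.003, 0.0, -1.0]]
contact_force: [-0.5, -0.2, 0.4]
opening: 0.0001
grip_force: 0.0
```

Emit:
apply_moves(rows=[[0, 0, -1.5, 0, 0, 0, 1], [0, 0, -1.0, 0, 0, 0, 1], [0, 0, -0.2, 0, 0, 0, 1], [0, 0, -0.1, 0, 0, 0, 1], [0, 0, 0, 0, 0, 0, 1]])

```text
time_s: 3.35
eef_pos: [0.5857, -0.1201, 0.063]
ee_rot: [[-0.973, 0.232, 0.0], [0.232, 0.973, -0.0], [-0.0, 0.0, -1.0]]
contact_force: [0.5, 0.1, 1.0]
opening: 0.0001
grip_force: 0.0
```

Emit:
apply_moves(rows=[[0, 0, -0.1, 0, 0, 0, 1], [0, 0, 0, 0, 0, 0, 1]])

```text
time_s: 3.6
eef_pos: [0.5856, -0.1201, 0.062]
ee_rot: [[-0.973, 0.232, 0.0], [0.232, 0.973, 0.0], [-0.0, 0.0, -1.0]]
contact_force: [0.3, 0.7, -0.3]
opening: 0.0001
grip_force: 0.0
```

Emit:
apply_moves(rows=[[0, 0, -0.1, 0, 0, 0, 1], [0, 0, 0, 0, 0, 0, 1]])

```text
time_s: 3.85
eef_pos: [0.5854, -0.12, 0.0608]
ee_rot: [[-0.973, 0.232, -0.0], [0.232, 0.973, 0.0], [0.0, 0.0, -1.0]]
contact_force: [-0.0, 0.2, 0.2]
opening: -0.0003
grip_force: 0.0
```

Emit:
apply_moves(rows=[[0, 0, -0.1, 0, 0, 0, 1], [0, 0, 0, 0, 0, 0, 1]])

```text
time_s: 4.1
eef_pos: [0.5854, -0.1201, 0.0598]
ee_rot: [[-0.973, 0.232, -0.0], [0.232, 0.973, 0.0], [0.0, 0.0, -1.0]]
contact_force: [-0.2, -0.3, 0.0]
opening: 0.0002
grip_force: 0.0
```

```bash
python3 - <<'E'
from h import *
a=snap('scene','s1')['image']; b=snap('top','t1')['image']
i=np.hstack([cv2.resize(a[160:300,210:350],(400,400),interpolation=2),cv2.resize(b[140:280,250:390],(400,400),interpolation=2)])
cv2.imwrite('pics/c1.png',i)
print(proj('s1',[sensors.observe()['eef_pos']]), sensors.observe()['eef_pos'])
E
```

```text
[[247.28166482 183.66176372]] [ 0.58549223 -0.12007283  0.05982371]
```

View pics/c1.png

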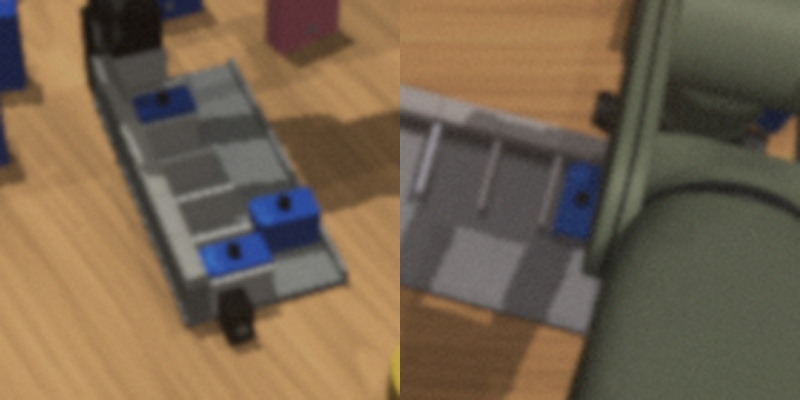

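The left crop shows the gripper overlapping the black tall block near (130,30), so I can't make out the tip. I'll take a wider, brightened view.

```bash
python3 - <<'E'
from h import *
a=cv2.imread('pics/s1.png')[110:220,205:315].astype(float)
a=np.clip(255*(a/255)**.5,0,255).astype(np.uint8)
a=cv2.resize(a,(600,600),interpolation=cv2.INTER_CUBIC)
p=np.load('rack.npy');c,s=np.cos(p[2]),np.sin(p[2])
for q in [(.072,-.15,.062),(.054,-.15,.062),(.072,-.1,.062),(.054,-.1,.062),(-.003,-.153,.1),(.073,-.153,.1)]:
    w=[p[0]+c*q[0]-s*q[1],p[1]+s*q[0]+c*q[1],q[2]]; u=proj('s1',[w])[0]; cv2.circle(a,tuple(int(v) for v in (u-[205,110])*600/110),3,(0,255,0),-1)
u=proj('s1',[sensors.observe()['eef_pos']])[0]; cv2.circle(a,tuple(int(v) for v in (u-[205,110])*600/110),3,(0,0,255),-1)
cv2.imwrite('pics/c2.png',a)
E
```

```text
(no output)
```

View pics/c2.png

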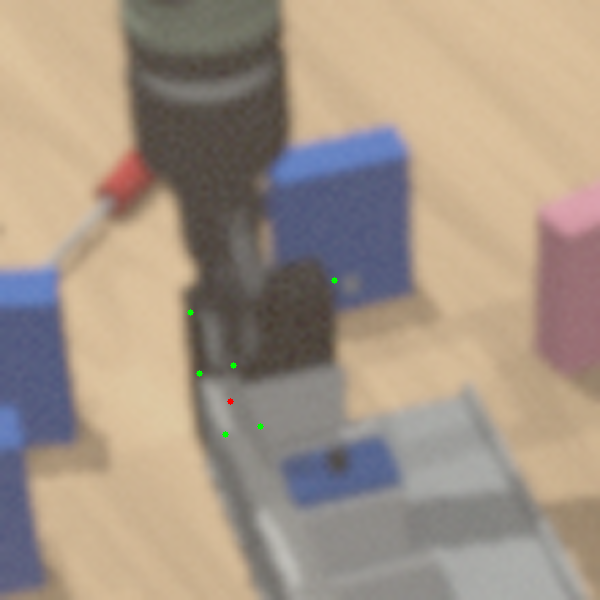

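The finger hangs over the middle of the rail, with the red TCP mark at (230,401) and the rail corners around it. The tip still seems slightly above the rail, so I'll keep descending in 1 mm steps.

Emit:
apply_moves(rows=[[0, 0, -0.1, 0, 0, 0, 1], [0, 0, 0, 0, 0, 0, 1]])

```text
time_s: 4.45
eef_pos: [0.5854, -0.12, 0.0587]
ee_rot: [[-0.973, 0.232, -0.0], [0.232, 0.973, 0.0], [0.0, 0.0, -1.0]]
contact_force: [-0.0, 0.0, -0.1]
opening: -0.0001
grip_force: 0.0
```

Emit:
apply_moves(rows=[[0, 0, -0.1, 0, 0, 0, 1], [0, 0, 0, 0, 0, 0, 1]])

```text
time_s: 4.7
eef_pos: [0.5854, -0.12, 0.0577]
ee_rot: [[-0.973, 0.232, -0.0], [0.232, 0.973, 0.0], [0.0, 0.0, -1.0]]
contact_force: [-0.2, -0.0, 0.1]
opening: 0.0001
grip_force: 0.0
```

Emit:
apply_moves(rows=[[0, 0, -0.1, 0, 0, 0, 1], [0, 0, 0, 0, 0, 0, 1]])

```text
time_s: 4.95
eef_pos: [0.5854, -0.12, 0.0567]
ee_rot: [[-0.973, 0.232, -0.0], [0.232, 0.973, 0.0], [0.0, 0.0, -1.0]]
contact_force: [0.5, 0.3, 0.5]
opening: 0.0001
grip_force: 0.0
```

Emit:
apply_moves(rows=[[0, 0, -0.1, 0, 0, 0, 1], [0, 0, 0, 0, 0, 0, 1]])

```text
time_s: 5.2
eef_pos: [0.5854, -0.12, 0.0557]
ee_rot: [[-0.973, 0.232, -0.0], [0.232, 0.973, 0.0], [0.0, 0.0, -1.0]]
contact_force: [-0.4, 0.0, 0.1]
opening: 0.0002
grip_force: 0.0
```

```bash
python3 - <<'E'
from h import *
d=snap('scene','s2')['image'][140:220,215:295].astype(float)
a=np.clip(255*(d/255)**.5,0,255).astype(np.uint8)
a=cv2.resize(a,(600,600),interpolation=cv2.INTER_CUBIC)
e=sensors.observe()['eef_pos']; print(e)
p=np.load('rack.npy');c,s=np.cos(p[2]),np.sin(p[2])
for q in [e,e+[0,0,.01],e+[0,0,.02]]:
    u=proj('s2',[q])[0]; print(u); cv2.circle(a,tuple(int(v) for v in (u-[215,140])*7.5),3,(0,0,255),1)
for y in(-.15,-.1,-.05):
  for x in (.054,.072):
    w=[p[0]+c*x-s*y,p[1]+s*x+c*y,.062]; u=proj('s2',[w])[0]; cv2.circle(a,tuple(int(v) for v in (u-[215,140])*7.5),3,(0,255,0),1)
cv2.imwrite('pics/c3.png',a)
E
```

```text
[ 0.58548395 -0.12003626  0.05579548]
[247.38320842 184.75949045]
[247.15290324 182.04148713]
[246.92017988 179.29494514]
```

View pics/c3.png

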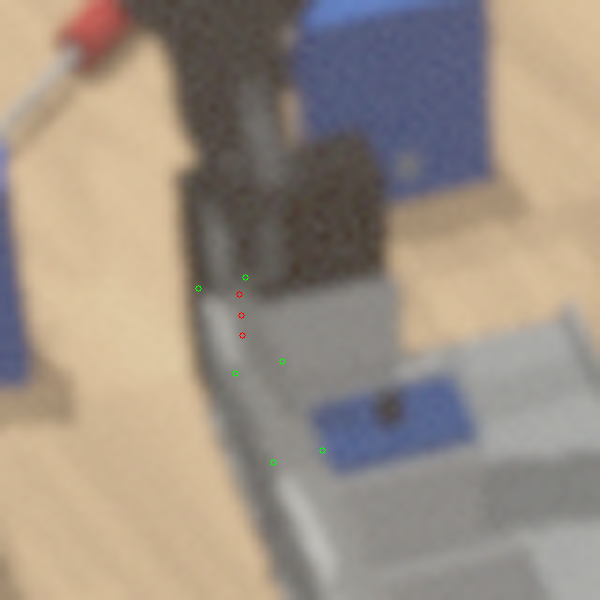

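The overlay dots sit slightly off the rail, and I can't see the fingertip clearly against the grey. I'll compare this with the empty scene picture.

```bash
python3 - <<'E'
from h import *
o=[]
for f in('scene0','s2'):
    d=cv2.imread(f'pics/{f}.png')[150:210,225:265].astype(float)
    a=np.clip(255*(d/255)**.5,0,255).astype(np.uint8)
    o.append(cv2.resize(a,(400,600),interpolation=cv2.INTER_CUBIC))
i=np.hstack(o)
for k in range(0,600,100): cv2.line(i,(390,k),(410,k),(0,0,255),1)
cv2.imwrite('pics/c4.png',i)
E
```

```text
(no output)
```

View pics/c4.png

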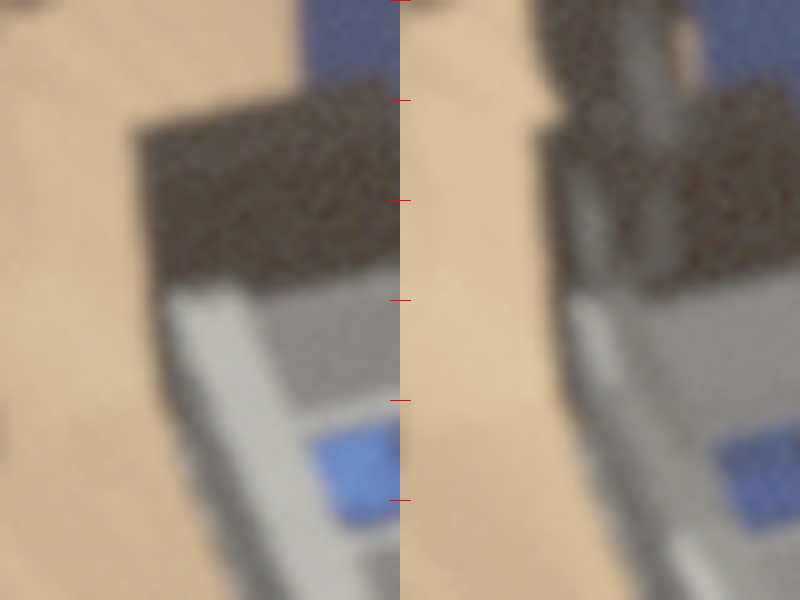

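Without the robot, the rail end spans (241–249, 179) in full-image pixels, so the rail fit holds to about 1–2 px. The dark finger ends near (247,179), about 20 mm above the stated TCP, so the tips haven't touched yet. I'll continue down in small steps, checking the force.

Emit:
apply_moves(rows=[[0, 0, -0.1, 0, 0, 0, 1], [0, 0, -0.1, 0, 0, 0, 1], [0, 0, 0, 0, 0, 0, 1]])

```text
time_s: 5.62
eef_pos: [0.5854, -0.12, 0.0537]
ee_rot: [[-0.973, 0.232, -0.0], [0.232, 0.973, 0.0], [0.0, 0.0, -1.0]]
contact_force: [-1.2, 0.3, -1.2]
opening: 0.0001
grip_force: 0.0
```

Emit:
apply_moves(rows=[[0, 0, -0.1, 0, 0, 0, 1], [0, 0, 0, 0, 0, 0, 1]])

```text
time_s: 5.88
eef_pos: [0.5855, -0.1201, 0.0528]
ee_rot: [[-0.973, 0.232, -0.0], [0.232, 0.973, 0.0], [0.0, 0.0, -1.0]]
contact_force: [-0.1, -0.1, 0.3]
opening: 0.0003
grip_force: 0.0
```

Emit:
apply_moves(rows=[[0, 0, -0.1, 0, 0, 0, 1], [0, 0, 0, 0, 0, 0, 1]])

```text
time_s: 6.12
eef_pos: [0.5855, -0.12, 0.0518]
ee_rot: [[-0.973, 0.232, -0.0], [0.232, 0.973, 0.0], [0.0, 0.0, -1.0]]
contact_force: [-0.3, 0.0, -0.8]
opening: -0.0002
grip_force: 0.0
```

```bash
python3 - <<'E'
from h import *
snap('scene','s3')
g={f:cv2.imread(f'pics/{f}.png',0) for f in('scene0','s1','s2','s3')}
e=sensors.observe()['eef_pos']; print(proj('s3',[e,e+[0,0,.02],e+[0,0,.04]]).round(1).tolist())
for f in('scene0','s1','s3'):
    print(f)
    for v in range(166,192): print(v,g[f][v,236:262].tolist())
E
```

```text
[[247.5, 185.8], [247.0, 180.4], [246.5, 174.8]]
scene0
166 [135, 120, 81, 42, 26, 25, 26, 25, 27, 26, 26, 26, 25, 21, 22, 20, 23, 23, 23, 19, 23, 23, 20, 25, 18, 18]
167 [137, 123, 84, 43, 30, 25, 24, 22, 22, 21, 25, 21, 21, 20, 20, 21, 20, 22, 20, 20, 20, 18, 19, 22, 18, 23]
168 [139, 123, 85, 45, 28, 21, 21, 23, 25, 22, 21, 21, 18, 19, 21, 21, 21, 18, 18, 20, 19, 23, 21, 19, 22, 18]
169 [140, 125, 86, 46, 27, 22, 21, 20, 21, 21, 19, 19, 20, 22, 22, 22, 24, 22, 21, 21, 20, 24, 21, 22, 23, 18]
170 [141, 124, 88, 48, 27, 23, 21, 20, 20, 21, 18, 20, 22, 24, 21, 22, 20, 22, 20, 17, 24, 21, 17, 20, 20, 22]
171 [139, 127, 93, 52, 29, 22, 20, 21, 20, 20, 21, 20, 23, 17, 20, 20, 22, 22, 23, 20, 20, 16, 20, 22, 22, 19]
172 [140, 129, 98, 57, 30, 25, 21, 20, 24, 22, 22, 22, 19, 19, 20, 21, 21, 21, 23, 25, 22, 22, 23, 21, 21, 19]
173 [141, 128, 101, 62, 29, 23, 20, 22, 23, 20, 17, 22, 21, 21, 19, 21, 22, 22, 23, 20, 19, 20, 19, 20, 19, 20]
174 [142, 133, 107, 67, 34, 23, 21, 21, 20, 18, 21, 22, 19, 20, 23, 20, 21, 24, 21, 22, 19, 23, 21, 22, 22, 22]
175 [140, 134, 115, 75, 36, 23, 21, 22, 20,
[... 7127 characters left out ...]
6, 75, 77, 75, 74]
186 [159, 160, 156, 137, 92, 51, 48, 65, 85, 96, 83, 68, 62, 60, 63, 69, 71, 72, 75, 72, 72, 77, 77, 74, 77, 76]
187 [161, 160, 156, 140, 97, 53, 44, 57, 77, 92, 83, 71, 64, 62, 59, 64, 68, 75, 75, 74, 78, 76, 76, 75, 74, 74]
188 [161, 159, 156, 140, 100, 56, 41, 50, 67, 80, 79, 70, 68, 62, 63, 62, 66, 74, 76, 73, 77, 75, 75, 74, 75, 73]
189 [156, 157, 157, 142, 108, 64, 45, 49, 59, 66, 73, 74, 69, 64, 65, 63, 68, 70, 74, 75, 72, 73, 71, 71, 71, 71]
190 [152, 151, 153, 143, 116, 79, 51, 47, 54, 63, 69, 76, 75, 71, 66, 60, 64, 68, 71, 69, 72, 69, 68, 69, 67, 70]
191 [151, 149, 149, 146, 132, 95, 61, 46, 50, 58, 69, 74, 79, 76, 71, 65, 65, 63, 67, 68, 69, 69, 69, 70, 72, 70]
```

```bash
python3 - <<'E'
from h import *
print(proj('scene0',[[0,0,0],[0,0,.1]]).round(1).tolist(), proj('top0',[[0,0,0],[0.1,0,0]]).round(1).tolist(), proj('top0',[[.177,.547,.196]]).round(1).tolist(),proj('scene0',[[.177,.547,.196]]).round(1).tolist())
E
```

```text
[[429.5, 152.0], [436.1, 125.5]] [[278.2, 470.1], [279.5, 420.1]] [[-25.2, 394.6]] [[579.3, 243.1]]
```

Emit:
apply_moves(rows=[[0, 0, -0.1, 0, 0, 0, 1], [0, 0, -0.1, 0, 0, 0, 1], [0, 0, 0, 0, 0, 0, 1]])

```text
time_s: 6.55
eef_pos: [0.5854, -0.12, 0.0497]
ee_rot: [[-0.973, 0.232, -0.0], [0.232, 0.973, 0.0], [0.0, 0.0, -1.0]]
contact_force: [0.2, 0.1, 1.0]
opening: -0.0002
grip_force: 0.0
```

Emit:
apply_moves(rows=[[0, 0, -0.1, 0, 0, 0, 1], [0, 0, -0.1, 0, 0, 0, 1], [0, 0, 0, 0, 0, 0, 1]])

```text
time_s: 6.92
eef_pos: [0.5854, -0.12, 0.0477]
ee_rot: [[-0.973, 0.232, -0.0], [0.232, 0.973, 0.0], [0.0, 0.0, -1.0]]
contact_force: [0.1, -0.7, 0.6]
opening: -0.0001
grip_force: 0.0
```

Emit:
apply_moves(rows=[[0, 0, -0.1, 0, 0, 0, 1], [0, 0, -0.1, 0, 0, 0, 1], [0, 0, 0, 0, 0, 0, 1]])

```text
time_s: 7.3
eef_pos: [0.5854, -0.12, 0.0457]
ee_rot: [[-0.973, 0.232, -0.0], [0.232, 0.973, 0.0], [0.0, 0.0, -1.0]]
contact_force: [-0.1, -0.5, 0.5]
opening: -0.0
grip_force: 0.0
```

```bash
python3 - <<'E'
from h import *
d=snap('scene','s4')['image'][100:220,200:300]
a0=cv2.imread('pics/scene0.png')[100:220,200:300]
f=lambda d:cv2.resize(np.clip(255*(d/255.)**.5,0,255).astype(np.uint8),None,fx=5,fy=5,interpolation=cv2.INTER_CUBIC)
a=f(d)
e=sensors.observe()['eef_pos']; R=sensors.observe()['ee_rot']
for k in range(0,8):
    u=proj('s4',[e+[0,0,.02*k]])[0]; cv2.circle(a,tuple(int(v) for v in (u-[200,100])*5),2,(0,0,255),-1)
cv2.imwrite('pics/c5.png',a); print(e)
E
```

```text
[ 0.58544734 -0.12008233  0.04577607]
```

View pics/c5.png

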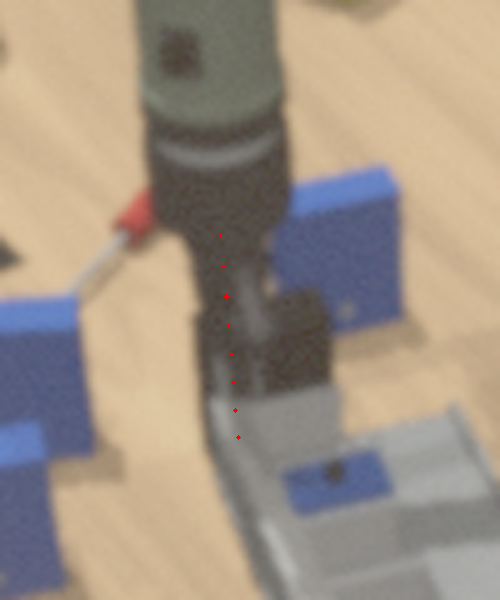

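The gripper axis (red dots) lines up with the fingers, whose visible end is at about (240,395) in the crop, still roughly 25 mm above the stated TCP. There's clear room between the gripper body and the tall block, so I'll continue down under force watch.

Emit:
apply_moves(rows=[[0, 0, -0.1, 0, 0, 0, 1], [0, 0, -0.1, 0, 0, 0, 1], [0, 0, 0, 0, 0, 0, 1]])

```text
time_s: 7.72
eef_pos: [0.5854, -0.12, 0.0437]
ee_rot: [[-0.973, 0.232, -0.0], [0.232, 0.973, 0.0], [0.0, 0.0, -1.0]]
contact_force: [0.5, 0.2, -0.4]
opening: -0.0002
grip_force: 0.0
```

Emit:
apply_moves(rows=[[0, 0, -0.1, 0, 0, 0, 1], [0, 0, -0.1, 0, 0, 0, 1], [0, 0, 0, 0, 0, 0, 1]])

```text
time_s: 8.1
eef_pos: [0.5854, -0.12, 0.0417]
ee_rot: [[-0.973, 0.232, -0.0], [0.232, 0.973, 0.0], [0.0, 0.0, -1.0]]
contact_force: [0.6, 1.1, 0.0]
opening: 0.0004
grip_force: 0.0
```

Emit:
apply_moves(rows=[[0, 0, -0.1, 0, 0, 0, 1], [0, 0, -0.1, 0, 0, 0, 1], [0, 0, 0, 0, 0, 0, 1]])

```text
time_s: 8.48
eef_pos: [0.5854, -0.12, 0.0397]
ee_rot: [[-0.973, 0.232, -0.0], [0.232, 0.973, 0.0], [0.0, 0.0, -1.0]]
contact_force: [-0.4, 0.4, -0.2]
opening: 0.0001
grip_force: 0.0
```

```bash
python3 - <<'E'
from h import *
print({k:getattr(manip,k) for k in dir(manip) if k[0]!='_'})
s=sensors.observe(); print(s['q'],s['torque'],s['joint_torque'])
E
```

```text
{'Unreachable': <class 'plant.Unreachable'>, 'pinch_z': -0.0187}
[-2.21557286e-01  4.89174507e-01  1.72144822e+00  1.66543726e-04
  9.31213143e-01 -1.55859873e+00] [ 0.03787334 -0.00450275  0.00511702] [-6.37893063e-04 -4.62910867e+01 -1.92430240e+01  4.93775713e-05
 -4.01824160e-03 -1.85150647e-06]
```

Emit:
apply_moves(rows=[[0, 0, -0.1, 0, 0, 0, 1], [0, 0, -0.1, 0, 0, 0, 1], [0, 0, 0, 0, 0, 0, 1]])

```text
time_s: 8.85
eef_pos: [0.5854, -0.12, 0.0377]
ee_rot: [[-0.973, 0.232, -0.0], [0.232, 0.973, 0.0], [0.0, 0.0, -1.0]]
contact_force: [0.6, -0.4, 0.4]
opening: -0.0002
grip_force: 0.0
```

Emit:
apply_moves(rows=[[0, 0, -0.1, 0, 0, 0, 1], [0, 0, -0.1, 0, 0, 0, 1], [0, 0, 0, 0, 0, 0, 1]])

```text
time_s: 9.22
eef_pos: [0.5854, -0.12, 0.0357]
ee_rot: [[-0.973, 0.232, -0.0], [0.232, 0.973, 0.0], [0.0, 0.0, -1.0]]
contact_force: [-0.0, 0.0, -0.5]
opening: 0.0002
grip_force: 0.0
```

```bash
python3 - <<'E'
from h import *
snap('scene','s5')
g=cv2.imread('pics/s5.png',0)
for v in range(170,198): print(v,g[v,238:258].tolist())
print(proj('s5',[sensors.observe()['eef_pos']]))
E
```

```text
170 [97, 50, 25, 21, 23, 24, 24, 21, 22, 23, 25, 28, 32, 35, 34, 33, 27, 23, 20, 20]
171 [102, 56, 29, 21, 22, 23, 24, 22, 21, 25, 25, 22, 28, 30, 31, 27, 24, 21, 22, 19]
172 [104, 61, 31, 22, 19, 23, 20, 22, 22, 21, 21, 24, 26, 25, 24, 24, 21, 21, 22, 18]
173 [112, 65, 35, 24, 24, 26, 26, 21, 23, 22, 21, 23, 22, 24, 23, 23, 21, 18, 22, 23]
174 [115, 70, 36, 24, 29, 32, 29, 26, 20, 21, 23, 23, 24, 28, 21, 21, 20, 21, 19, 20]
175 [122, 80, 41, 26, 32, 36, 40, 33, 25, 20, 23, 23, 28, 33, 28, 24, 20, 21, 24, 19]
176 [128, 86, 43, 25, 28, 39, 44, 40, 27, 22, 19, 26, 29, 35, 30, 23, 18, 22, 20, 21]
177 [132, 89, 45, 28, 31, 41, 49, 42, 28, 24, 27, 27, 33, 41, 34, 27, 20, 22, 19, 24]
178 [133, 92, 47, 28, 35, 48, 53, 44, 31, 25, 26, 25, 32, 41, 34, 30, 29, 32, 37, 38]
179 [136, 93, 50, 40, 49, 57, 56, 46, 33, 24, 24, 26, 35, 42, 45, 44, 48, 49, 56, 57]
180 [138, 98, 53, 45, 65, 68, 62, 48, 34, 27, 25, 26, 37, 46, 53, 62, 67, 67, 67, 69]
181 [137, 101, 60, 48, 65, 75, 67, 51, 37, 29, 30, 35, 40, 51, 63, 73, 73, 74, 75, 74]
182 [142, 108, 62, 45, 61, 75, 76, 62, 46, 39, 41, 46, 53, 64, 72, 7
[... 675 characters left out ...]
1, 70, 67, 66, 63, 64, 66, 71, 70, 70, 72]
191 [151, 147, 130, 96, 61, 47, 48, 54, 63, 70, 75, 70, 67, 62, 63, 66, 67, 68, 69, 69]
192 [150, 150, 139, 114, 77, 53, 49, 51, 60, 71, 74, 73, 70, 65, 62, 64, 67, 66, 70, 71]
193 [149, 151, 144, 129, 96, 64, 50, 50, 56, 65, 76, 78, 75, 70, 63, 64, 67, 67, 68, 63]
194 [147, 148, 149, 134, 103, 70, 54, 47, 51, 61, 70, 76, 80, 76, 69, 65, 66, 65, 57, 49]
195 [145, 148, 147, 138, 112, 85, 64, 49, 49, 54, 64, 73, 77, 76, 72, 67, 62, 61, 52, 44]
196 [147, 147, 146, 141, 123, 100, 74, 56, 49, 52, 58, 70, 79, 78, 77, 71, 70, 66, 58, 44]
197 [144, 144, 145, 145, 131, 104, 78, 57, 50, 49, 57, 66, 74, 79, 81, 78, 74, 73, 63, 50]
[[247.83977045 190.10904154]]
```

The finger's dark tip now ends at (248,182). The rail surface under it should be near row 183–186, so there are only a few mm left.

Emit:
apply_moves(rows=[[0, 0, -0.1, 0, 0, 0, 1], [0, 0, -0.1, 0, 0, 0, 1], [0, 0, 0, 0, 0, 0, 1]])

```text
time_s: 9.65
eef_pos: [0.5854, -0.12, 0.0337]
ee_rot: [[-0.973, 0.232, -0.0], [0.232, 0.973, 0.0], [0.0, 0.0, -1.0]]
contact_force: [0.5, 0.3, 0.2]
opening: 0.0
grip_force: 0.0
```

Emit:
apply_moves(rows=[[0, 0, -0.1, 0, 0, 0, 1], [0, 0, 0, 0, 0, 0, 1]])

```text
time_s: 9.9
eef_pos: [0.5854, -0.12, 0.0327]
ee_rot: [[-0.973, 0.232, -0.0], [0.232, 0.973, 0.0], [0.0, 0.0, -1.0]]
contact_force: [0.1, 0.8, 0.2]
opening: -0.0003
grip_force: 0.0
```

Emit:
apply_moves(rows=[[0, 0, -0.1, 0, 0, 0, 1], [0, 0, 0, 0, 0, 0, 1]])

```text
time_s: 10.15
eef_pos: [0.5854, -0.12, 0.0317]
ee_rot: [[-0.973, 0.232, -0.0], [0.232, 0.973, 0.0], [0.0, 0.0, -1.0]]
contact_force: [0.6, 0.3, -0.2]
opening: -0.0004
grip_force: 0.0
```

Emit:
apply_moves(rows=[[0, 0, -0.1, 0, 0, 0, 1], [0, 0, 0, 0, 0, 0, 1]])

```text
time_s: 10.4
eef_pos: [0.5854, -0.12, 0.0307]
ee_rot: [[-0.973, 0.232, -0.0], [0.232, 0.973, 0.0], [0.0, 0.0, -1.0]]
contact_force: [0.6, -0.1, -0.2]
opening: -0.0001
grip_force: 0.0
```

Emit:
apply_moves(rows=[[0, 0, -0.1, 0, 0, 0, 1], [0, 0, 0, 0, 0, 0, 1]])

```text
time_s: 10.65
eef_pos: [0.5854, -0.1201, 0.0298]
ee_rot: [[-0.973, 0.232, -0.0], [0.232, 0.973, 0.0], [0.0, 0.0, -1.0]]
contact_force: [-0.9, 0.0, -0.5]
opening: 0.0002
grip_force: 0.0
```

Emit:
apply_moves(rows=[[0, 0, -0.1, 0, 0, 0, 1], [0, 0, 0, 0, 0, 0, 1]])

```text
time_s: 10.9
eef_pos: [0.5854, -0.12, 0.0288]
ee_rot: [[-0.973, 0.232, -0.0], [0.232, 0.973, 0.0], [0.0, 0.0, -1.0]]
contact_force: [0.8, 0.3, 0.5]
opening: -0.0001
grip_force: 0.0
```

```bash
python3 - <<'E'
from h import *
snap('scene','s6')
g=cv2.imread('pics/s6.png',0)
for v in range(176,192): print(v,g[v,238:258].tolist())
p=np.load('rack.npy');c,s=np.cos(p[2]),np.sin(p[2])
e=sensors.observe()['eef_pos'];print(e)
for dy in(-.014,0,.014): print(proj('s6',[[e[0]-s*dy,e[1]+c*dy,.062]]))
E
```

```text
176 [127, 88, 43, 28, 26, 31, 32, 24, 24, 22, 21, 21, 26, 28, 26, 24, 25, 20, 20, 20]
177 [131, 91, 43, 26, 30, 38, 40, 35, 26, 21, 24, 21, 31, 33, 29, 24, 20, 23, 22, 23]
178 [135, 91, 46, 29, 35, 44, 49, 40, 28, 23, 24, 25, 33, 40, 38, 32, 27, 34, 35, 38]
179 [134, 97, 50, 37, 50, 55, 56, 44, 32, 26, 25, 23, 36, 42, 43, 46, 48, 51, 53, 61]
180 [135, 99, 52, 48, 63, 63, 56, 48, 35, 25, 21, 26, 31, 45, 56, 62, 66, 68, 69, 71]
181 [142, 103, 59, 44, 61, 63, 59, 48, 36, 26, 23, 24, 31, 49, 63, 70, 73, 75, 78, 72]
182 [142, 104, 64, 46, 56, 64, 63, 50, 39, 27, 25, 28, 33, 49, 67, 71, 77, 75, 74, 76]
183 [144, 112, 67, 44, 55, 69, 68, 56, 41, 30, 30, 32, 43, 54, 68, 73, 74, 73, 76, 75]
184 [148, 119, 75, 47, 54, 68, 71, 63, 51, 44, 41, 43, 51, 61, 70, 72, 74, 74, 73, 75]
185 [150, 129, 84, 49, 49, 69, 72, 70, 57, 56, 56, 56, 58, 66, 72, 73, 78, 77, 75, 74]
186 [156, 135, 91, 53, 48, 60, 70, 68, 64, 63, 59, 59, 63, 68, 73, 76, 76, 75, 74, 76]
187 [157, 140, 96, 52, 44, 52, 62, 65, 64, 63, 63, 63, 63, 61, 69, 74, 77, 75, 74, 74]
188 [156, 142, 100, 58, 42, 50, 58, 62, 66, 66, 65, 63, 62, 63, 67, 72, 73, 74, 76, 75]
189 [155, 141, 106, 62, 44, 47, 53, 59, 67, 70, 69, 62, 62, 63, 63, 70, 72, 76, 73, 75]
190 [152, 144, 117, 77, 52, 45, 48, 55, 64, 73, 72, 67, 65, 60, 63, 69, 70, 70, 71, 70]
191 [151, 146, 133, 94, 62, 47, 47, 54, 62, 73, 75, 72, 65, 64, 64, 66, 66, 71, 65, 68]
[ 0.58548939 -0.12006939  0.02878459]
[[245.86013409 179.94022255]]
[[247.233032  183.0704996]]
[[248.62595977 186.24644577]]
```

Emit:
apply_moves(rows=[[0, 0, -0.1, 0, 0, 0, 1], [0, 0, 0, 0, 0, 0, 1]])

```text
time_s: 11.2
eef_pos: [0.5854, -0.1201, 0.0277]
ee_rot: [[-0.973, 0.232, -0.0], [0.232, 0.973, 0.0], [0.0, 0.0, -1.0]]
contact_force: [0.4, -0.1, 0.2]
opening: -0.0001
grip_force: 0.0
```

Emit:
apply_moves(rows=[[0, 0, -0.1, 0, 0, 0, 1], [0, 0, 0, 0, 0, 0, 1]])

```text
time_s: 11.45
eef_pos: [0.5854, -0.12, 0.0267]
ee_rot: [[-0.973, 0.232, -0.0], [0.232, 0.973, 0.0], [0.0, 0.0, -1.0]]
contact_force: [0.4, 0.2, -0.1]
opening: -0.0003
grip_force: 0.0
```

Emit:
apply_moves(rows=[[0, 0, -0.1, 0, 0, 0, 1], [0, 0, 0, 0, 0, 0, 1]])

```text
time_s: 11.7
eef_pos: [0.5856, -0.1201, 0.0266]
ee_rot: [[-0.973, 0.232, 0.0], [0.232, 0.973, -0.0], [-0.0, 0.0, -1.0]]
contact_force: [-0.9, 0.6, 5.6]
opening: -0.0001
grip_force: 2.5
```

Contact: 5.6 N with the reported z at 26.6 mm, so the real tip sits 35 mm above the reported TCP. I'll slide along the rail.

Emit:
apply_moves(rows=[[0, 0, -0.05, 0, 0, 0, 1], [0.23, 0.97, 0, 0, 0, 0, 1], [0.23, 0.97, 0, 0, 0, 0, 1], [0.23, 0.97, 0, 0, 0, 0, 1], [0.23, 0.97, 0, 0, 0, 0, 1], [0.23, 0.97, 0, 0, 0, 0, 1], [0, 0, 0, 0, 0, 0, 1]])

```text
time_s: 12.58
eef_pos: [0.5984, -0.0714, 0.0266]
ee_rot: [[-0.973, 0.231, 0.003], [0.231, 0.973, -0.0], [-0.003, 0.0, -1.0]]
contact_force: [-1.0, 0.3, 6.4]
opening: -0.0001
grip_force: 2.9
```

Emit:
apply_moves(rows=[[0.23, 0.97, 0, 0, 0, 0, 1], [0.23, 0.97, 0, 0, 0, 0, 1], [0.23, 0.97, 0, 0, 0, 0, 1], [0.23, 0.97, 0, 0, 0, 0, 1], [0.22, 0.97, 0, 0, 0, 0, 1], [0, 0, 0, 0, 0, 0, 1]])

```text
time_s: 13.32
eef_pos: [0.6097, -0.0228, 0.0266]
ee_rot: [[-0.973, 0.231, 0.003], [0.231, 0.973, -0.0], [-0.003, 0.001, -1.0]]
contact_force: [-0.4, -0.1, 6.0]
opening: -0.0004
grip_force: 2.9
```

Rail touched at all three gaps. I'll lift off and go round to the case's outer side, at the open end of the channel.

Emit:
apply_moves(rows=[[0, 0, 2, 0, 0, 0, 1], [0, 0, 2, 0, 0, 0, 1], [-1.2, 3.9, 0, 0, 0, 0, 1], [-1.2, 3.9, 0, 0, 0, 0, 1], [-1.2, 3.9, 0, 0, 0, 0, 1], [-1.2, 3.9, 0, 0, 0, 0, 1], [-1.1, 3.8, 0, 0, 0, 0, 1], [0, 0, 0, 0, 0, 0, 1], [0, 0, 0, 0, 0, 0, 1]])

```text
time_s: 14.45
eef_pos: [0.5495, 0.1706, 0.0652]
ee_rot: [[-0.973, 0.231, 0.0], [0.231, 0.973, -0.0], [-0.0, -0.0, -1.0]]
contact_force: [-0.0, 0.2, 0.4]
opening: 0.0
grip_force: 0.0
```

Emit:
apply_moves(rows=[[0, 0, -2, 0, 0, 0, 1], [0, 0, -2, 0, 0, 0, 1], [0, 0, -2, 0, 0, 0, 1], [0, 0, -1, 0, 0, 0, 1], [0, 0, 0, 0, 0, 0, 1]])

```text
time_s: 15.08
eef_pos: [0.5493, 0.1701, -0.0052]
ee_rot: [[-0.973, 0.233, -0.001], [0.233, 0.973, -0.0], [0.001, -0.001, -1.0]]
contact_force: [0.5, 0.1, 1.2]
opening: 0.0
grip_force: 0.0
```

Emit:
apply_moves(rows=[[0, 0, -0.5, 0, 0, 0, 1], [0, 0, -0.5, 0, 0, 0, 1], [0, 0, 0, 0, 0, 0, 1]])

```text
time_s: 15.45
eef_pos: [0.5492, 0.171, -0.0148]
ee_rot: [[-0.973, 0.232, -0.0], [0.232, 0.973, -0.0], [0.0, -0.0, -1.0]]
contact_force: [-0.8, 0.4, 0.5]
opening: 0.0001
grip_force: 0.0
```

Emit:
apply_moves(rows=[[-0.23, -0.97, 0, 0, 0, 0, 1], [-0.23, -0.97, 0, 0, 0, 0, 1], [-0.12, -0.49, 0, 0, 0, 0, 1], [0, 0, 0, 0, 0, 0, 1]])

```text
time_s: 15.95
eef_pos: [0.5435, 0.1461, -0.0145]
ee_rot: [[-0.973, 0.233, 0.0], [0.233, 0.973, 0.0], [-0.0, 0.0, -1.0]]
contact_force: [0.4, -0.5, -0.2]
opening: -0.0002
grip_force: 0.0
```

Emit:
apply_moves(rows=[[-0.12, -0.49, 0, 0, 0, 0, 1], [-0.12, -0.49, 0, 0, 0, 0, 1], [-0.12, -0.49, 0, 0, 0, 0, 1]])

```text
time_s: 16.32
eef_pos: [0.5403, 0.1319, -0.0145]
ee_rot: [[-0.973, 0.232, 0.001], [0.232, 0.973, 0.001], [-0.001, 0.001, -1.0]]
contact_force: [0.1, 2.1, 1.5]
opening: 0.0001
grip_force: 0.8
```

Emit:
apply_moves(rows=[[-0.16, -0.68, 0, 0, 0, 0, 1], [-0.16, -0.68, 0, 0, 0, 0, 1], [-0.16, -0.68, 0, 0, 0, 0, 1], [-0.16, -0.68, 0, 0, 0, 0, 1], [-0.16, -0.68, 0, 0, 0, 0, 1], [-0.16, -0.68, 0, 0, 0, 0, 1], [-0.16, -0.68, 0, 0, 0, 0, 1], [-0.16, -0.68, 0, 0, 0, 0, 1], [0, 0, 0, 0, 0, 0, 1]])

```text
time_s: 17.45
eef_pos: [0.5265, 0.0767, -0.0149]
ee_rot: [[-0.973, 0.232, -0.001], [0.232, 0.973, -0.001], [0.001, -0.001, -1.0]]
contact_force: [-0.7, -0.7, -0.4]
opening: 0.0002
grip_force: 0.0
```

```bash
cat > v.py <<'E'
from h import *
import sys
n=sys.argv[1]
d=snap('scene','s'+n)['image'];t=snap('top','t'+n)['image']
f=lambda d,k:cv2.resize(np.clip(255*(d/255.)**.6,0,255).astype(np.uint8),None,fx=k,fy=k,interpolation=cv2.INTER_CUBIC)
A=f(d[165:285,230:340],5)[:500] if 0 else f(d[165:280,235:335],4)
B=f(t[150:265,195:295],4)
cv2.imwrite(f'pics/v{n}.png',np.hstack([A,B]))
E
python3 v.py 7
```

```text
(no output)
```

View pics/v7.png

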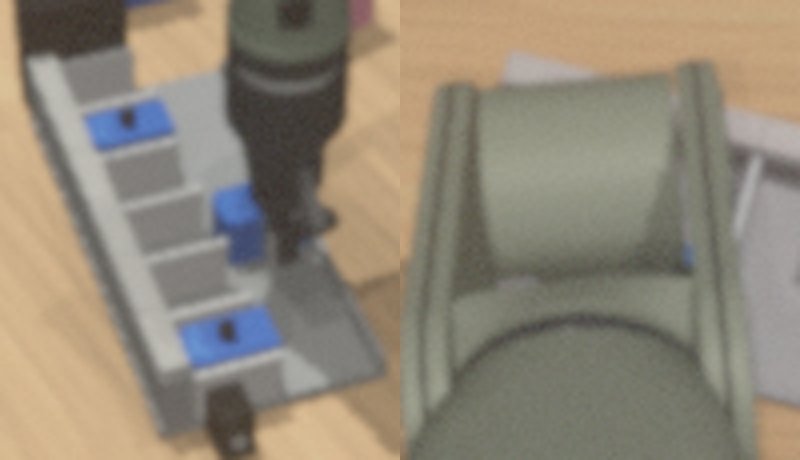

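The case is sliding ahead of the finger along the channel; its blue far face is at (215–262,190–260) and the fingertip at (285,260). I'll push on most of the way, then back off and measure.

Emit:
apply_moves(rows=[[-0.14, -0.68, 0, 0, 0, 0, 1], [-0.14, -0.68, 0, 0, 0, 0, 1], [-0.14, -0.68, 0, 0, 0, 0, 1], [-0.14, -0.68, 0, 0, 0, 0, 1], [-0.14, -0.68, 0, 0, 0, 0, 1], [-0.1, -0.49, 0, 0, 0, 0, 1], [0, 0, 0, 0, 0, 0, 1]])

```text
time_s: 18.42
eef_pos: [0.5189, 0.0381, -0.0148]
ee_rot: [[-0.973, 0.232, -0.0], [0.232, 0.973, -0.0], [0.0, -0.0, -1.0]]
contact_force: [-0.5, 1.1, 0.2]
opening: 0.0002
grip_force: 0.0
```

Emit:
apply_moves(rows=[[0.46, 1.95, 0, 0, 0, 0, 1], [0, 0, 4, 0, 0, 0, 1], [0, 0, 5, 0, 0, 0, 1], [-1, 6, 2, 0, 0, 0, 1], [-1, 6, 0, 0, 0, 0, 1], [-1, 6, 0, 0, 0, 0, 1], [-1, 6, 0, 0, 0, 0, 1], [0, 0, 0, 0, 0, 0, 1]])

```text
time_s: 19.42
eef_pos: [0.4828, 0.3018, 0.0947]
ee_rot: [[-0.974, 0.225, 0.0], [0.225, 0.974, 0.001], [-0.0, 0.001, -1.0]]
contact_force: [-0.2, -1.1, -0.3]
opening: -0.0002
grip_force: 0.0
```

```bash
cat > m.py <<'E'
from h import *
import sys
n=sys.argv[1]; d=snap('top','t'+n)['image']
p=np.load('rack.npy');c,s=np.cos(p[2]),np.sin(p[2]);Rm=np.array([[c,-s],[s,c]])
def meas(f):
    i=cv2.imread(f'pics/{f}.png').astype(int); m=((i[:,:,0]-i[:,:,2])>35).astype(np.uint8)
    m=cv2.morphologyEx(m,cv2.MORPH_CLOSE,np.ones((5,5)))
    k,_,st,ce=cv2.connectedComponentsWithStats(m)
    for j in range(1,k):
        if st[j,4]<150: continue
        w=Rm.T@(ray(f,ce[j],.05)[:2]-p[:2])
        if abs(w[0])>.08 or abs(w[1])>.16: continue
        pts=np.argwhere(cv2.erode((m*0+1),np.ones((1,1)))*(cv2.connectedComponents(m)[1]==j))[:,::-1]
        q=np.array([Rm.T@(ray(f,u,.05)[:2]-p[:2]) for u in pts])
        r=cv2.minAreaRect((q*1000).astype(np.float32)); print(f,st[j,4],(w*1000).round(1),'rect',np.round(r[0],1),np.round(r[1],1),round(r[2],1),'min',(q.min(0)*1000).round(1),'max',(q.max(0)*1000).round(1))
meas('top0'); meas('t'+n)
E
python3 m.py 8
```

```text
top0 398 [ 21.9 125.8] rect [ 22.5 125.7] [35.8 59.7] 89.9 min [ -7.4 107.7] max [ 52.3 143.6]
top0 400 [ 21.7 -76.4] rect [ 22.1 -76.2] [60.2 34.8] 0.2 min [ -8.  -93.7] max [ 52.3 -58.8]
top0 412 [-38.   88.3] rect [-37.4  88. ] [35.6 59.7] 87.8 min [-67.5  70.3] max [ -7.3 106.6]
t8 402 [ 22.1 125.7] rect [ 22.8 125.7] [60.1 35.9] 0.3 min [ -7.4 107.6] max [ 52.9 143.6]
t8 409 [ 21.7 -76.3] rect [ 22.1 -76.4] [60.2 35.4] 0.5 min [ -8.  -94.1] max [ 52.3 -58.7]
t8 408 [-36.4 -17.7] rect [-36.  -17.6] [60.1 34.7] 0.7 min [-65.9 -35. ] max [-5.9 -0.2]
```

The measurement is good: the stock cases read their nominal 22/±75/125 mm within about 1 mm. The loose case is at rack (-36, -17) mm and straight to 0.7°, so it needs about 8 mm more along the channel.

Emit:
apply_moves(rows=[[0.84, -4.95, 0, 0, 0, -0.005, 1], [0.84, -4.95, 0, 0, 0, 0, 1], [0.84, -4.95, 0, 0, 0, 0, 1], [0.84, -4.95, 0, 0, 0, 0, 1], [0.84, -4.95, 0, 0, 0, 0, 1], [0, 0, 0, 0, 0, 0, 1], [0, 0, -3, 0, 0, 0, 1], [0, 0, -4, 0, 0, 0, 1], [0, 0, -2, 0, 0, 0, 1], [0, 0, 0, 0, 0, 0, 1]])

```text
time_s: 20.72
eef_pos: [0.5243, 0.0495, 0.0035]
ee_rot: [[-0.972, 0.237, -0.004], [0.237, 0.972, -0.0], [0.004, -0.001, -1.0]]
contact_force: [-0.9, -0.2, -0.2]
opening: 0.0003
grip_force: 0.0
```

Emit:
apply_moves(rows=[[0, 0, -1.0, 0, 0, 0.005, 1], [0, 0, -0.85, 0, 0, 0, 1], [0, 0, 0, 0, 0, 0, 1], [0, 0, 0, 0, 0, 0, 1]])

```text
time_s: 21.22
eef_pos: [0.5263, 0.0492, -0.0134]
ee_rot: [[-0.973, 0.232, 0.001], [0.232, 0.973, 0.0], [-0.001, 0.0, -1.0]]
contact_force: [-0.5, -0.4, -1.1]
opening: -0.0001
grip_force: 0.0
```

Emit:
apply_moves(rows=[[-0.35, -0.55, 0, 0, 0, 0, 1], [-0.14, -0.5, 0, 0, 0, 0, 1], [-0.12, -0.45, 0, 0, 0, 0, 1], [-0.09, -0.4, 0, 0, 0, 0, 1], [0, 0, 0, 0, 0, 0, 1], [0, 0, 0, 0, 0, 0, 1]])

```text
time_s: 21.98
eef_pos: [0.5189, 0.0301, -0.0137]
ee_rot: [[-0.973, 0.232, -0.0], [0.232, 0.973, -0.0], [0.0, -0.0, -1.0]]
contact_force: [-0.1, -1.2, -0.6]
opening: 0.0001
grip_force: 0.0
```

Emit:
apply_moves(rows=[[0.46, 1.95, 0, 0, 0, 0, 1], [0, 0, 5, 0, 0, 0, 1], [0, 0, 5, 0, 0, 0, 1], [-2.5, -1.2, 0, 0, 0, 0, 1], [-2.5, -1.1, 0, 0, 0, 0, 1], [-2.3, -1.1, 0, 0, 0, 0, 1], [0, 0, 0, 0, 0, 0, 1], [0, 0, 0, 0, 0, 0, 1]])

```text
time_s: 22.98
eef_pos: [0.4519, 0.0165, 0.0867]
ee_rot: [[-0.973, 0.231, 0.002], [0.231, 0.973, 0.0], [-0.002, 0.001, -1.0]]
contact_force: [-0.5, 1.0, 0.4]
opening: -0.0001
grip_force: 0.0
```

```bash
python3 m.py 9 | grep t9; python3 - <<'E'
from h import *
p=np.load('rack.npy');c,s=np.cos(p[2]),np.sin(p[2]);e=sensors.observe()['eef_pos'];print(e,np.array([[c,s],[-s,c]])@(e[:2]-p[:2]))
E
```

```text
t9 401 [ 22.2 125.7] rect [ 22.8 125.7] [35.8 60.3] 89.9 min [ -7.4 107.7] max [ 52.9 143.6]
[0.45199369 0.01639566 0.08657371] [-0.09903871 -0.02368694]
```

Emit:
apply_moves(rows=[[-0.03, -0.13, -4, 0, 0, 0, 1], [0, 0, -4, 0, 0, 0, 1], [0, 0, -1.0, 0, 0, 0, 1], [0, 0, -0.6, 0, 0, 0, 1], [0, 0, 0, 0, 0, 0, 1], [0, 0, 0, 0, 0, 0, 1]])

```text
time_s: 23.78
eef_pos: [0.4513, 0.0145, -0.0087]
ee_rot: [[-0.973, 0.232, 0.002], [0.232, 0.973, 0.0], [-0.002, 0.001, -1.0]]
contact_force: [0.9, -0.5, 0.9]
opening: -0.0003
grip_force: 0.0
```

```bash
cat > e.py <<'E'
from h import *
p=np.load('rack.npy');c,s=np.cos(p[2]),np.sin(p[2]);e=sensors.observe()['eef_pos'];print(e,np.array([[c,s],[-s,c]])@(e[:2]-p[:2]))
E
python3 e.py
```

```text
[ 0.45133476  0.01445658 -0.00867673] [-0.09923328 -0.02572565]
```

Emit:
apply_moves(rows=[[0.58, -0.13, 0, 0, 0, 0, 1], [0.58, -0.13, 0, 0, 0, 0, 1], [0.58, -0.13, 0, 0, 0, 0, 1], [0.49, -0.11, 0, 0, 0, 0, 1], [0.49, -0.11, 0, 0, 0, 0, 1], [0.49, -0.11, 0, 0, 0, 0, 1]])

```text
time_s: 24.52
eef_pos: [0.4819, 0.0072, -0.0098]
ee_rot: [[-0.973, 0.232, -0.002], [0.232, 0.973, 0.0], [0.002, -0.0, -1.0]]
contact_force: [-1.9, 0.6, -0.2]
opening: -0.0001
grip_force: 0.8
```

```bash
python3 e.py; python3 v.py 10; python3 m.py 10|grep t10
```

```text
[ 0.48190926  0.00719174 -0.00980124] [-0.06780754 -0.02575282]
t10 405 [ 22.  125.8] rect [ 22.8 125.8] [60.1 36.2] 0.3 min [ -7.4 107.6] max [ 52.9 143.8]
```

Emit:
apply_moves(rows=[[0.49, -0.11, 0, 0, 0, 0, 1], [0.49, -0.11, 0, 0, 0, 0, 1], [0.49, -0.11, 0, 0, 0, 0, 1], [0.49, -0.11, 0, 0, 0, 0, 1]])

```text
time_s: 25.18
eef_pos: [0.5024, 0.0027, -0.0097]
ee_rot: [[-0.973, 0.232, -0.0], [0.232, 0.973, 0.0], [0.0, 0.0, -1.0]]
contact_force: [-1.3, 1.1, -1.0]
opening: -0.0001
grip_force: 0.5
```

Emit:
apply_moves(rows=[[0.49, -0.11, 0, 0, 0, 0, 1], [0.49, -0.11, 0, 0, 0, 0, 1], [0.49, -0.11, 0, 0, 0, 0, 1]])

```text
time_s: 25.55
eef_pos: [0.5171, -0.0006, -0.0097]
ee_rot: [[-0.973, 0.232, 0.0], [0.232, 0.973, 0.0], [0.0, 0.0, -1.0]]
contact_force: [-0.7, 1.2, 0.2]
opening: 0.0003
grip_force: 0.5
```

```bash
python3 e.py
```

```text
[ 0.51705031 -0.00056949 -0.00965493] [-0.03182371 -0.0252112 ]
```

Emit:
apply_moves(rows=[[0.39, -0.09, 0, 0, 0, 0, 1], [0.39, -0.09, 0, 0, 0, 0, 1], [0.2, -0.05, 0, 0, 0, 0, 1], [0, 0, 0, 0, 0, 0, 1]])

```text
time_s: 26.05
eef_pos: [0.527, -0.0029, -0.0095]
ee_rot: [[-0.973, 0.232, 0.001], [0.232, 0.973, -0.0], [-0.001, 0.0, -1.0]]
contact_force: [0.0, -0.7, 0.6]
opening: -0.0001
grip_force: 0.0
```

Emit:
apply_moves(rows=[[0.2, -0.05, 0, 0, 0, 0, 1], [0, 0, 0, 0, 0, 0, 1]])

```text
time_s: 26.3
eef_pos: [0.5287, -0.0033, -0.0096]
ee_rot: [[-0.973, 0.232, 0.0], [0.232, 0.973, 0.0], [-0.0, 0.0, -1.0]]
contact_force: [-1.5, 0.5, 0.1]
opening: 0.0004
grip_force: 0.4
```

Emit:
apply_moves(rows=[[0.1, -0.02, 0, 0, 0, 0, 1], [0, 0, 0, 0, 0, 0, 1]])

```text
time_s: 26.55
eef_pos: [0.5295, -0.0035, -0.0096]
ee_rot: [[-0.973, 0.232, -0.0], [0.232, 0.973, 0.0], [0.0, 0.0, -1.0]]
contact_force: [-0.8, -0.1, 0.9]
opening: 0.0001
grip_force: 0.7
```

```bash
python3 e.py
```

```text
[ 0.52948776 -0.00349527 -0.00962244] [-0.01904677 -0.02519355]
```

Emit:
apply_moves(rows=[[0.1, -0.02, 0, 0, 0, 0, 1], [0, 0, 0, 0, 0, 0, 1]])

```text
time_s: 26.8
eef_pos: [0.5307, -0.0037, -0.0096]
ee_rot: [[-0.973, 0.232, 0.0], [0.232, 0.973, 0.0], [-0.0, 0.0, -1.0]]
contact_force: [-1.5, 0.2, 1.1]
opening: -0.0
grip_force: 0.6
```

Emit:
apply_moves(rows=[[0.1, -0.02, 0, 0, 0, 0, 1], [0, 0, 0, 0, 0, 0, 1]])

```text
time_s: 27.05
eef_pos: [0.5317, -0.004, -0.0097]
ee_rot: [[-0.973, 0.232, 0.0], [0.232, 0.973, 0.0], [-0.0, 0.0, -1.0]]
contact_force: [-0.5, -0.0, 0.2]
opening: 0.0004
grip_force: 0.5
```

Emit:
apply_moves(rows=[[0.1, -0.02, 0, 0, 0, 0, 1], [0, 0, 0, 0, 0, 0, 1]])

```text
time_s: 27.3
eef_pos: [0.5326, -0.0041, -0.0097]
ee_rot: [[-0.973, 0.232, 0.0], [0.232, 0.973, 0.0], [-0.0, 0.0, -1.0]]
contact_force: [-1.7, 0.4, 0.1]
opening: -0.0
grip_force: 0.7
```

Emit:
apply_moves(rows=[[0.1, -0.02, 0, 0, 0, 0, 1], [0, 0, 0, 0, 0, 0, 1]])

```text
time_s: 27.55
eef_pos: [0.5325, -0.0041, -0.0097]
ee_rot: [[-0.973, 0.232, -0.002], [0.232, 0.973, 0.0], [0.002, -0.0, -1.0]]
contact_force: [-5.2, 1.6, 3.2]
opening: 0.0001
grip_force: 2.5
```

Emit:
apply_moves(rows=[[0.1, -0.02, 0, 0, 0, 0, 1], [0, 0, 0, 0, 0, 0, 1]])

```text
time_s: 27.8
eef_pos: [0.5324, -0.0041, -0.0098]
ee_rot: [[-0.973, 0.232, -0.004], [0.232, 0.973, 0.001], [0.004, -0.0, -1.0]]
contact_force: [-6.4, 3.3, 4.5]
opening: 0.0001
grip_force: 3.6
```

Emit:
apply_moves(rows=[[0.1, -0.02, 0, 0, 0, 0, 1], [0, 0, 0, 0, 0, 0, 1]])

```text
time_s: 28.05
eef_pos: [0.5323, -0.0042, -0.0099]
ee_rot: [[-0.973, 0.232, -0.006], [0.232, 0.973, 0.001], [0.006, -0.001, -1.0]]
contact_force: [-8.5, 2.7, 6.1]
opening: 0.0001
grip_force: 4.6
```

The force rose at the wall, so the case is home. I'll back off and check it.

Emit:
apply_moves(rows=[[-0.97, 0.23, 0, 0, 0, 0, 1], [-1.95, 0.46, 0, 0, 0, 0, 1], [-1.95, 0.46, 0, 0, 0, 0, 1], [-1, 0.3, 4, 0, 0, 0, 1], [0, 0, 5, 0, 0, 0, 1], [0, 5, 2, 0, 0, 0, 1], [0, 6, 0, 0, 0, 0, 1], [0, 6, 0, 0, 0, 0, 1], [0, 6, 0, 0, 0, 0, 1], [0, 4, 0, 0, 0, 0, 1], [0, 0, 0, 0, 0, 0, 1], [0, 0, 0, 0, 0, 0, 1]])

```text
time_s: 29.55
eef_pos: [0.477, 0.2793, 0.1002]
ee_rot: [[-0.973, 0.231, 0.001], [0.231, 0.973, -0.0], [-0.001, -0.0, -1.0]]
contact_force: [-0.4, 0.2, 0.5]
opening: 0.0001
grip_force: 0.0
```

```bash
python3 m.py 11|grep t11; python3 - <<'E'
from h import *
f=lambda d,k:cv2.resize(np.clip(255*(d/255.)**.6,0,255).astype(np.uint8),None,fx=k,fy=k,interpolation=cv2.INTER_CUBIC)
d=snap('scene','s11')['image'];t=cv2.imread('pics/t11.png')
cv2.imwrite('pics/v11.png',np.hstack([f(d[165:280,235:335],4),f(t[160:275,195:295],4)]))
E
```

```text
t11 403 [ 22.1 125.8] rect [ 22.8 125.7] [60. 36.] 0.7 min [ -7.4 107.7] max [ 52.9 143.8]
t11 405 [ 22.1 -25.2] rect [ 22.6 -25.1] [35.3 60.4] 89.9 min [ -7.6 -42.7] max [52.8 -7.4]
t11 411 [ 21.8 -76.4] rect [ 22.3 -76.4] [60.8 35.4] 0.2 min [ -8.1 -94.1] max [ 52.7 -58.8]
```

View pics/v11.png

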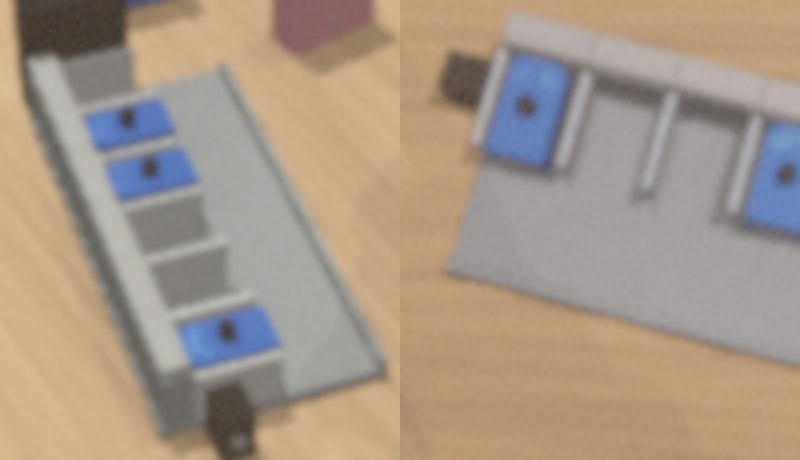

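The case stands in the third gap from the tall block, at (150,172) in the left view. It's at rack x ≈ 22–23, y ≈ -25 mm, straight to 0.1° and level with the stock cases, which haven't moved.

```bash
python3 -c "
from plant import finish_job
print(finish_job())"
```

```text
the job is handed in; nothing more can be done
None
```

I touched the rail at the first, second and third gaps from the tall block and no further, pushed the loose case fully home and straight into the third gap (no lifting or tipping seen), left the two stock cases where they were, never went near the tape or screwdriver, and handed the job in at about 30 s of the 61 s.

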